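# Tag the worn machine foot

### The arm

A 6-joint arm with a two-finger parallel gripper is mounted at the origin on a cart in front of the work surface, level with it; the furniture and walls round the work are solid. World frame = base frame: x ahead of the robot, y to its left, z up, the work surface at z = 0. Lengths are in m, angles in rad, forces in N, time in s.
With the tool pointing down it reaches from about 0.375 to 0.975 m from the base axis. Payload 3.8 kg.
Tool frame: the origin (TCP) lies between the finger pads; the fingertips stand ahead of it and the grasp point (between the pads) lies 5 mm behind it (bot.tcp_to_tips is the z of the fingertips in the tool frame, in m); z points along the fingers, y is the line along which they close (so a half turn about z gives the same grasp; the last joint's range is limited). The gripper opens to 88 mm and grips with 3 to 60 N. Pads are 18 mm wide; open, the fingers measure 123 mm over their backs; the gripper's body (75 mm by 187 mm) begins 45 mm behind the grasp point.
Start: joints at [-1.291, 0.264, 1.604, -0, 1.274, -0.037], TCP at [0.21, -0.641, 0.253] pointing down, gripper open.
Joint ranges: [-2.63, 2.63], [-0.94, 2.18], [0.31, 2.57], [-1.31, 4.45], [0, 2.66], [-2.55, 2.55]. Speed limits (rad/s): [2.57, 2.57, 3.14, 3.14, 3.14, 3.14].

### API

Orientations are given as a unit quaternion [w, x, y, z].
In Python, from cell import bot gives the robot as it stands.
- The arm moves only by the shell command python3 -m jog 'ROWS' [FORCE]. ROWS is JSON, a list of rows, each an object of numbers: "wx", "wy", "wz": the turn, a rotation vector about the world's x, y, z in units of 8 degrees (1.0 is 8 degrees); "tx", "ty", "tz": the shift along the world's x, y, z in units of 50 mm (1.0 is 50 mm); "hand": the finger opening in mm, from 0 to 88.1. A call has 1 to 20 rows; each row is the pose to reach, as a shift and turn from the pose commanded when the call began; what a row does not reach only later rows make up. A row lasts 1/10 s, in which the tool goes at most 50 mm and 8.59 degrees, less where a joint would pass 70% of its speed; a pose out of reach is approached as far as the arm can. A call with a gripper value outside its range is refused whole. The fingers move at their own pace and stop on an object; FORCE is the grip in N (left out, the last holds). Time passes only in rows, so rows that repeat a pose let the fingers close. It gives the time, the measured TCP pose, the force, the opening and the grip force at its end, in the units of the state.
- bot.sense(): the state, without advancing time (a new reading comes with each control period).
- bot.camera(name): name is "scene" or "top" or "wrist"; returns a dict with "image" (384x512x3 uint8, red, green, blue), "vfov" (degrees; the focal length in pixels is half the picture's height over the tangent of half this angle, whatever the lens; pixels are square), "cx", "cy" (the principal point, pixels), "rvec" (rotation vector, rad) and "tvec" (3), from world to camera coordinates, as OpenCV has them. Camera axes: x right, y down, z forward; pixel columns grow to the right and rows downward; lengths in m; the calibration is good to about 2 mm. A picture is of the moment at which its call begins. There is no depth.
- bot.hand_in(): hands the job in; it is judged then, once.
The state is a dict: "time_s": time; "joint_positions": joint angles; "joint_velocities": joint speeds; "joint_efforts": joint torques, N m; "position": TCP position; "tcp_rot": TCP orientation; "force": force on the tool from outside, world axes, zero at the start; "moment": the same for the moment, N m; "opening": finger opening in m; "grasp_force": force on a finger pad.
Only numpy, scipy, OpenCV 4.12 (cv2) and the standard library are available. Lean on these libraries where they do the work, as an engineer would, in place of code of your own. Each camera call takes 0.05 s, during which the arm holds its last target. There are 200 camera calls.

### The job

Three spring feet for the bag-taping machine stand in a row on the table. With the fingertips, press each foot's round pad well down and let it spring back, one after the other from the nearest to the farthest from the robot, and feel which spring is the softest; then push that foot's metal tag all the way down and leave the other two tags up. Only press and push: do not lift or shift the feet, and leave the other things on the table alone.

Things in the scene. Friction and masses are not known exactly. Their poses are not given: they have to be found in the camera images.
- foot_k_base (a point): centre of the underside of one of three spring feet that look alike (which foot stands where is dealt anew each time). Base plate 115 (x) x 56 (y) x 12 mm, 1.5 kg in all, standing loose on the table. The point's x axis points from the tag to the pad, to the right (-y) within 0.4 rad, z up. The three stand in a row that runs away from the robot: the nearest at x below 0.46, the middle one between, the farthest at x above 0.58
- foot_k_pad_top (a point): centre of the top of this foot's round pad: 44 mm across with a black rubber top, 60 mm above the table at rest, 28 mm along the foot's +x from its centre; it moves down with the pad
- foot_k_pad (a joint): how far this pad is pressed down, m: 0 at rest, 0.018 at the stop; springs back when let go. A light preload of about 1.5 N, then the push rises with depth: the soft foot yields 2 to 3 times as far as either of the others. At 6 N the soft pad is about 15 mm down and the others 5 to 7 mm; full travel takes about 7 N on the soft one, 13 and 18 N on the others
- foot_k_tag_spot (a point): where to push this foot's tag: a point fixed to the foot, 34 mm along the foot's -x from its centre, 37.5 mm above the table, on the upper face of the tag when it lies level. The tag is a bare metal leaf, 42 long x 26 wide x 3 mm, hinged 26 mm on the pad's side of this point at 36 mm height; it leans up and away from the pad at up to 30 degrees, its free end then 57 mm high. Coming straight down over this point meets the leaf about 15 mm above it
- foot_k_tag (a joint): angle of this tag, rad: 0 leaning up at 30 degrees, 0.524 level (fully down on its rubber stop); starts at 0 to 0.08; a stiff hinge, stays where it is left, moves at 1 to 3 N
- foot_m_base (a point): centre of the underside of one of three spring feet that look alike (which foot stands where is dealt anew each time). Base plate 115 (x) x 56 (y) x 12 mm, 1.5 kg in all, standing loose on the table. The point's x axis points from the tag to the pad, to the right (-y) within 0.4 rad, z up. The three stand in a row that runs away from the robot: the nearest at x below 0.46, the middle one between, the farthest at x above 0.58
- foot_m_pad_top (a point): centre of the top of this foot's round pad: 44 mm across with a black rubber top, 60 mm above the table at rest, 28 mm along the foot's +x from its centre; it moves down with the pad
- foot_m_pad (a joint): how far this pad is pressed down, m: 0 at rest, 0.018 at the stop; springs back when let go. A light preload of about 1.5 N, then the push rises with depth: the soft foot yields 2 to 3 times as far as either of the others. At 6 N the soft pad is about 15 mm down and the others 5 to 7 mm; full travel takes about 7 N on the soft one, 13 and 18 N on the others
- foot_m_tag_spot (a point): where to push this foot's tag: a point fixed to the foot, 34 mm along the foot's -x from its centre, 37.5 mm above the table, on the upper face of the tag when it lies level. The tag is a bare metal leaf, 42 long x 26 wide x 3 mm, hinged 26 mm on the pad's side of this point at 36 mm height; it leans up and away from the pad at up to 30 degrees, its free end then 57 mm high. Coming straight down over this point meets the leaf about 15 mm above it
- foot_m_tag (a joint): angle of this tag, rad: 0 leaning up at 30 degrees, 0.524 level (fully down on its rubber stop); starts at 0 to 0.08; a stiff hinge, stays where it is left, moves at 1 to 3 N
- foot_t_base (a point): centre of the underside of one of three spring feet that look alike (which foot stands where is dealt anew each time). Base plate 115 (x) x 56 (y) x 12 mm, 1.5 kg in all, standing loose on the table. The point's x axis points from the tag to the pad, to the right (-y) within 0.4 rad, z up. The three stand in a row that runs away from the robot: the nearest at x below 0.46, the middle one between, the farthest at x above 0.58
- foot_t_pad_top (a point): centre of the top of this foot's round pad: 44 mm across with a black rubber top, 60 mm above the table at rest, 28 mm along the foot's +x from its centre; it moves down with the pad
- foot_t_pad (a joint): how far this pad is pressed down, m: 0 at rest, 0.018 at the stop; springs back when let go. A light preload of about 1.5 N, then the push rises with depth: the soft foot yields 2 to 3 times as far as either of the others. At 6 N the soft pad is about 15 mm down and the others 5 to 7 mm; full travel takes about 7 N on the soft one, 13 and 18 N on the others
- foot_t_tag_spot (a point): where to push this foot's tag: a point fixed to the foot, 34 mm along the foot's -x from its centre, 37.5 mm above the table, on the upper face of the tag when it lies level. The tag is a bare metal leaf, 42 long x 26 wide x 3 mm, hinged 26 mm on the pad's side of this point at 36 mm height; it leans up and away from the pad at up to 30 degrees, its free end then 57 mm high. Coming straight down over this point meets the leaf about 15 mm above it
- foot_t_tag (a joint): angle of this tag, rad: 0 leaning up at 30 degrees, 0.524 level (fully down on its rubber stop); starts at 0 to 0.08; a stiff hinge, stays where it is left, moves at 1 to 3 N
- wing_bolt_spot (a point): leave alone: small bolt standing on its black head, 20 mm wide, 28 mm tall, beside the feet; the point lies about 5 mm above the middle of its underside
- black_cap_spot (a point): leave alone: black round cap, 28 mm across, 15 mm tall, beside the feet; the point lies about 5 mm above the middle of its underside
- wax_tin_spot (a point): leave alone: round white tin, 49 mm across, 22 mm tall, to the left of the feet; the point lies about 5 mm above the middle of its underside
- clear_tape_spot (a point): leave alone: small roll of clear tape lying flat, 54 mm across, 18 mm tall, to the left of the feet; the point lies about 5 mm above the middle of its underside
- bag_taper: leave alone: the fixed grey taping machine on the left of the table, its origin on the table under its middle. Its tape reel hangs over the table to the left of the feet: a disc of 180 mm facing the robot, centred at x 0.53, y 0.02, 0.56 m above the table; keep the arm clear of it

How it is judged:
On the way, in this order (a step that is already met when the one before it is completed fails the run):
1. the nearest pad is pressed down (at least 3 mm) (((value of joint foot_k_pad above 0.003 m and world x of foot_k_base below 0.46 m) or (value of joint foot_m_pad above 0.003 m and world x of foot_m_base below 0.46 m) or (value of joint foot_t_pad above 0.003 m and world x of foot_t_base below 0.46 m))), for 0.2 s.
2. the middle pad is pressed down (at least 3 mm) (((value of joint foot_k_pad above 0.003 m and world x of foot_k_base between 0.46 and 0.58 m) or (value of joint foot_m_pad above 0.003 m and world x of foot_m_base between 0.46 and 0.58 m) or (value of joint foot_t_pad above 0.003 m and world x of foot_t_base between 0.46 and 0.58 m))), for 0.2 s.
3. the farthest pad is pressed down (at least 3 mm) (((value of joint foot_k_pad above 0.003 m and world x of foot_k_base above 0.58 m) or (value of joint foot_m_pad above 0.003 m and world x of foot_m_base above 0.58 m) or (value of joint foot_t_pad above 0.003 m and world x of foot_t_base above 0.58 m))), for 0.2 s.
4. the tag of the softest foot is pushed down (value of joint foot_m_tag above 0.43 rad), for 0.2 s.
At the end, for the whole second after the job is handed in: The softest foot's tag is down (within 0.09 rad of level), the other two tags still up (joint under 0.2 rad), all pads sprung back to within 2 mm, and the feet and the other things within 20 mm of where they started (value of joint foot_m_tag above 0.43 rad and value of joint each of foot_k_tag, foot_t_tag below 0.2 rad and value of joint each of foot_k_pad, foot_m_pad, foot_t_pad below 0.002 m and distance of each of foot_k_base, foot_m_base, foot_t_base, wing_bolt_spot, black_cap_spot, wax_tin_spot, clear_tape_spot from where it was at the start of the episode below 0.02 m); the robot touches nothing.
It fails at once if the tag of a foot that is not the softest is pushed down (more than 0.2 rad) (value of joint any of foot_k_tag, foot_t_tag above 0.2 rad).
It fails at once if a foot is lifted, tipped or shoved away (8 mm up, 0.1 rad, 20 mm) (height (world z) of any of foot_k_base, foot_m_base, foot_t_base above 0.008 m or angle between any of foot_k_base, foot_m_base, foot_t_base's own z axis and vertical above 0.1 rad or distance of any of foot_k_base, foot_m_base, foot_t_base from where it was at the start of the episode above 0.02 m).
It fails at once if one of the other things on the table is moved (20 mm) (distance of any of wing_bolt_spot, black_cap_spot, wax_tin_spot, clear_tape_spot from where it was at the start of the episode above 0.02 m).
It also fails if it takes over 48 s, if anything falls off the work surface, if the arm or the gripper's body presses on something with over 40 N, if the wrist force passes 120 N, or if a joint passes its speed limit or range.

## Working session

There is one attempt and no reset: what is moved stays moved. The work goes in short steps, Python scripts to look and compute and a shell command to move; the robot and the scene stay as the last step left them, time stands still between calls to the robot, and variables do not carry over. Pictures are saved under pics/ and viewed, at most 10 in all, crops included, and the job is handed in when it is done.

```bash
mkdir -p pics; cat > h.py <<'E'
import numpy as np,cv2
from cell import bot
def snap(n,f):
    c=bot.camera(n); cv2.imwrite('pics/'+f,cv2.resize(c['image'][:,:,::-1],None,fx=1.5,fy=1.5,interpolation=cv2.INTER_CUBIC)); 
    d={k:v for k,v in c.items() if k!='image'}; np.save('pics/'+f+'.npy',d,allow_pickle=True); return c
def K(c):
    f=192/np.tan(np.radians(c['vfov'])/2); return np.array([[f,0,c['cx']],[0,f,c['cy']],[0,0,1.]])
def ray(c,u,v,z):
    R=cv2.Rodrigues(np.array(c['rvec'],float))[0];t=np.array(c['tvec'],float)
    o=-R.T@t;d=R.T@np.linalg.inv(K(c))@[u,v,1]; return o+d*(z-o[2])/d[2]
def proj(c,p):
    return cv2.projectPoints(np.array([p],float),np.array(c['rvec'],float),np.array(c['tvec'],float),K(c),None)[0].ravel()
E
python3 - <<'E'
from h import *
snap('top','top1.png');snap('scene','sc1.png')
s=bot.sense();print(s['position'],s['tcp_rot'],s['force'],s['time_s'],bot.tcp_to_tips,s['opening'])
E
```

```text
[ 0.21012952 -0.6408451   0.25154104] [-9.58937423e-04  9.87479895e-01  1.57741953e-01 -1.14974407e-04] [ 1.20680974 -0.75911029 -0.39051287] 0.1 0.014 0.08819289428871216
```

View pics/top1.png

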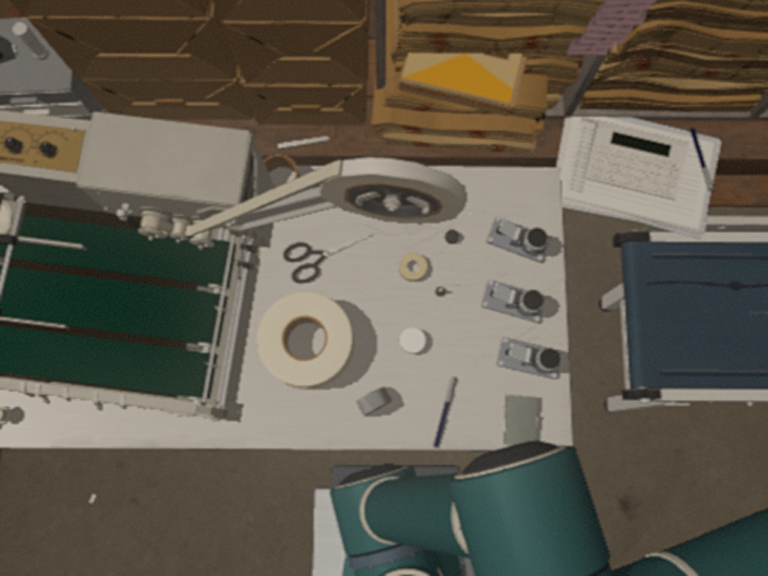

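View pics/sc1.png

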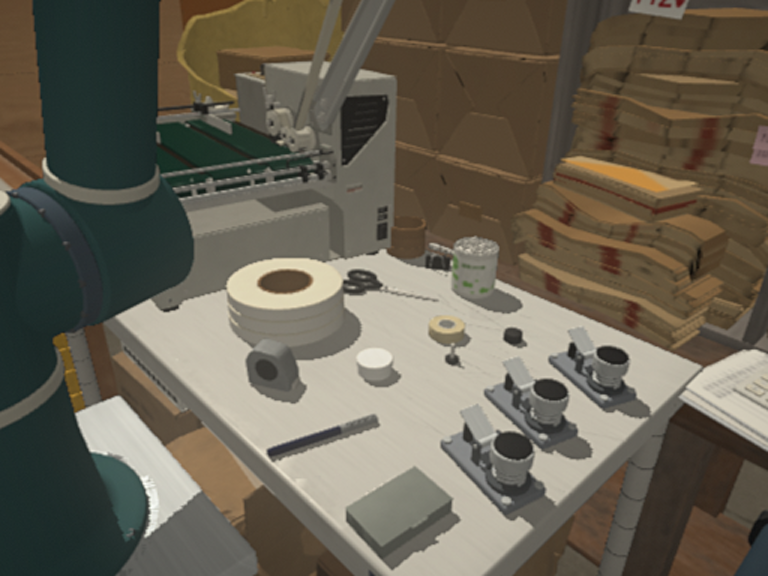

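The top view shows the three feet with their pads at about (547,359), (532,301) and (537,240), and their tags to the left. I'll enlarge both views to read them more closely.

```bash
python3 - <<'E'
from h import *
a=bot.camera('top')['image'][140:255,315:385];b=bot.camera('scene')['image'][215:340,290:430]
a=cv2.resize(a,None,fx=5,fy=5,interpolation=cv2.INTER_CUBIC);b=cv2.resize(b,None,fx=4.5/1.4,fy=4.5/1.4,interpolation=cv2.INTER_CUBIC)
W=np.zeros((575,350+b.shape[1],3),np.uint8);W[:,:350]=a;W[:b.shape[0],350:]=b
cv2.imwrite('pics/crop1.png',W[:,:,::-1]);print(W.shape)
E
```

```text
(575, 800, 3)
```

View pics/crop1.png

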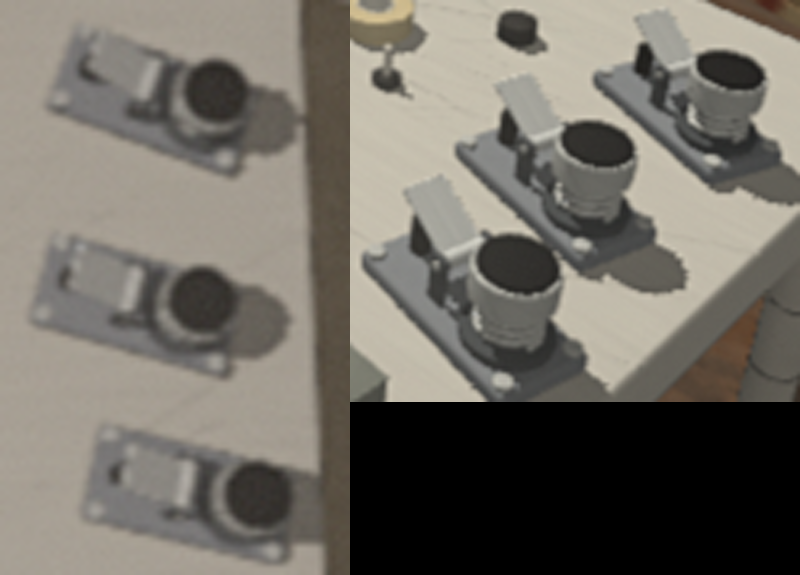

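Pad tops in the crop: left panel at (259,494), (202,300) and (216,91); right panel at (517,264), (597,145) and (728,71). All tags stand up.

```bash
python3 - <<'E'
from h import *
T=np.load('pics/top1.png.npy',allow_pickle=True).item();S=np.load('pics/sc1.png.npy',allow_pickle=True).item()
t=lambda p:(p[0]/5-.4+315,p[1]/5-.4+140); s=lambda p:((p[0]-350)/3.214-.35+290,p[1]/3.214-.35+215)
for n,a,b,bl,br in [('near',(259,494),(517,264),(83,515),(288,560)),('mid',(202,300),(597,145),(32,318),(228,376)),('far',(216,91),(728,71),(50,110),(238,172))]:
    P=[]
    for c,uv in((T,t(a)),(S,s(b))):
        R=cv2.Rodrigues(np.array(c['rvec'],float))[0];P.append(K(c)@np.c_[R,c['tvec']])
    X=cv2.triangulatePoints(P[0],P[1],np.array(t(a)),np.array(s(b)));X=(X[:3]/X[3]).ravel()
    d=ray(T,*t(br),.012)-ray(T,*t(bl),.012);L=np.linalg.norm(d);d/=L
    A=ray(T,*t(a),.06);B=ray(S,*s(b),.06);m=(A+B)/2
    print(n,'tri',X.round(4),'top',A[:2].round(4),'sc',B[:2].round(4),'dir',d.round(3),L.round(3),'yaw off -y',np.degrees(np.arctan2(d[0],-d[1])).round(1),'base',(m-.028*d)[:2].round(4),'tag',(m-.062*d)[:2].round(4))
E
```

```text
near tri [ 0.3869 -0.2685  0.0562] top [ 0.3862 -0.2673] sc [ 0.3836 -0.271 ] dir [-0.211 -0.978  0.   ] 0.118 yaw off -y -12.2 base [ 0.3908 -0.2418] tag [ 0.398  -0.2086]
mid tri [ 0.4954 -0.2414  0.0556] top [ 0.4941 -0.2399] sc [ 0.491  -0.2448] dir [-0.285 -0.959  0.   ] 0.116 yaw off -y -16.5 base [ 0.5005 -0.2155] tag [ 0.5102 -0.183 ]
far tri [ 0.6162 -0.2535  0.0556] top [ 0.6146 -0.2521] sc [ 0.6101 -0.2566] dir [-0.32  -0.947  0.   ] 0.115 yaw off -y -18.7 base [ 0.6213 -0.2278] tag [ 0.6322 -0.1956]
```

```bash
python3 -m jog '[{"tx":1,"ty":0.8,"hand":0},{"tx":1.5,"ty":1.6,"hand":0},{"tx":2,"ty":2.4,"hand":0},{"tx":2.5,"ty":3.2,"hand":0},{"tx":3,"ty":4,"hand":0},{"tx":3.2,"ty":4.8,"hand":0},{"tx":3.4,"ty":5.6,"hand":0},{"tx":3.5,"ty":6.4,"hand":0},{"tx":3.5,"ty":7,"hand":0},{"tx":3.5,"ty":7.44,"hand":0},{"tx":3.5,"ty":7.44,"hand":0},{"tx":3.5,"ty":7.44,"tz":-1,"hand":0},{"tx":3.5,"ty":7.44,"tz":-2,"hand":0},{"tx":3.5,"ty":7.44,"tz":-2.6,"hand":0},{"tx":3.5,"ty":7.44,"tz":-2.6,"hand":0},{"tx":3.5,"ty":7.44,"tz":-2.6,"hand":0}]' 10
python3 - <<'E'
from h import *
snap('scene','sc2.png');print(bot.sense()['position'],bot.sense()['force'],bot.sense()['joint_positions'])
E
```

```text
[ 0.21019266 -0.64111688  0.2520377 ] [-0.17097687  0.0190679   0.07841326] [-1.29090253e+00  2.64368992e-01  1.60465049e+00  6.85246692e-06
  1.27364035e+00 -3.68915908e-02]validation failed for argument at $[0]...
```

View pics/sc2.png

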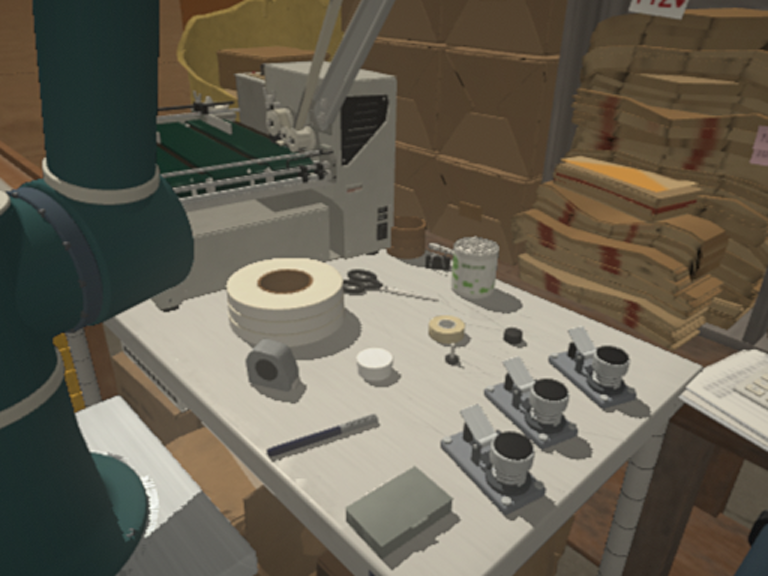

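The scene hasn't changed. The call was refused, probably because each row needs every key, so I'll try complete rows.

```bash
python3 -m jog '[{"tx":1,"ty":0.8,"tz":0,"wx":0,"wy":0,"wz":0,"hand":0},{"tx":1.5,"ty":1.6,"tz":0,"wx":0,"wy":0,"wz":0,"hand":0},{"tx":2,"ty":2.4,"tz":0,"wx":0,"wy":0,"wz":0,"hand":0},{"tx":2.5,"ty":3.2,"tz":0,"wx":0,"wy":0,"wz":0,"hand":0},{"tx":3,"ty":4,"tz":0,"wx":0,"wy":0,"wz":0,"hand":0},{"tx":3.2,"ty":4.8,"tz":0,"wx":0,"wy":0,"wz":0,"hand":0},{"tx":3.4,"ty":5.6,"tz":0,"wx":0,"wy":0,"wz":0,"hand":0},{"tx":3.5,"ty":6.4,"tz":0,"wx":0,"wy":0,"wz":0,"hand":0},{"tx":3.5,"ty":7,"tz":0,"wx":0,"wy":0,"wz":0,"hand":0},{"tx":3.5,"ty":7.44,"tz":0,"wx":0,"wy":0,"wz":0,"hand":0},{"tx":3.5,"ty":7.44,"tz":0,"wx":0,"wy":0,"wz":0,"hand":0},{"tx":3.5,"ty":7.44,"tz":-1,"wx":0,"wy":0,"wz":0,"hand":0},{"tx":3.5,"ty":7.44,"tz":-2,"wx":0,"wy":0,"wz":0,"hand":0},{"tx":3.5,"ty":7.44,"tz":-2.6,"wx":0,"wy":0,"wz":0,"hand":0},{"tx":3.5,"ty":7.44,"tz":-2.6,"wx":0,"wy":0,"wz":0,"hand":0},{"tx":3.5,"ty":7.44,"tz":-2.6,"wx":0,"wy":0,"wz":0,"hand":0}]' 10
python3 - <<'E'
from h import *
snap('scene','sc3.png');print(bot.sense()['position'],bot.sense()['force'],bot.sense()['joint_positions'])
E
```

```text
time_s: 1.85
position: [0.3853, -0.2701, 0.1229]
tcp_rot: [-0.0, 0.988, 0.157, -0.0]
force: [1.0, 0.0, -0.6]
opening: 0.0006
grasp_force: 0.0
[ 0.38629304 -0.27079036  0.12428125] [-0.23054139 -0.21547148 -0.35789944] [-6.64120817e-01 -2.58116614e-03  2.15715035e+00 -1.39799967e-04
  9.84699407e-01  5.90478719e-01]
```

View pics/sc3.png

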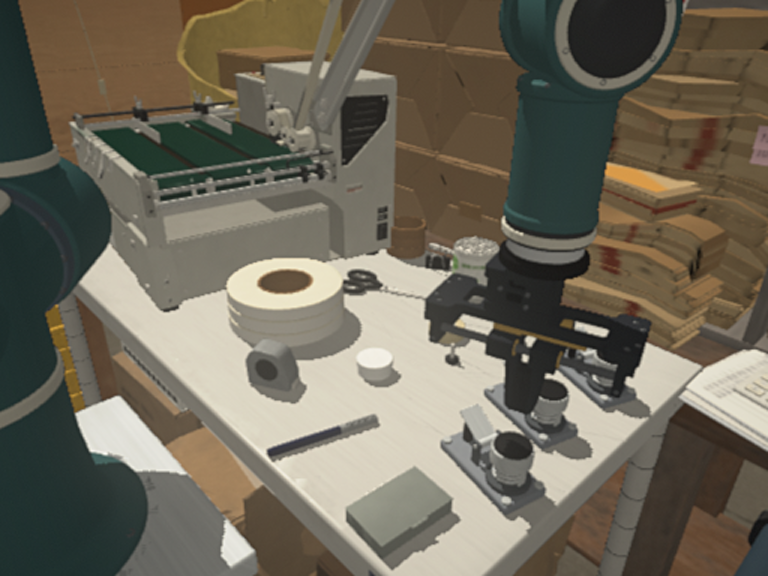

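The closed fingertip is at about (523,408), above the near pad at (513,446). I'll compare that with the projection before pressing.

```bash
python3 - <<'E'
from h import *
c=np.load('pics/sc3.png.npy',allow_pickle=True).item()
for p in [(.3855,-.2705,.109),(.3855,-.2705,.06),(.385,-.269,.06)]: print(proj(c,p)*1.5)
E
```

```text
[519.06375506 405.30668012]
[513.09405542 444.0622654 ]
[511.57660098 443.52935514]
```

```bash
python3 -m jog '[{"tx":0,"ty":0,"tz":-0.5,"wx":0,"wy":0,"wz":0,"hand":0},{"tx":0,"ty":0,"tz":-0.9,"wx":0,"wy":0,"wz":0,"hand":0},{"tx":0,"ty":0,"tz":-1,"wx":0,"wy":0,"wz":0,"hand":0},{"tx":0,"ty":0,"tz":-1.1,"wx":0,"wy":0,"wz":0,"hand":0},{"tx":0,"ty":0,"tz":-1.22,"wx":0,"wy":0,"wz":0,"hand":0},{"tx":0,"ty":0,"tz":-1.22,"wx":0,"wy":0,"wz":0,"hand":0},{"tx":0,"ty":0,"tz":-1.22,"wx":0,"wy":0,"wz":0,"hand":0},{"tx":0,"ty":0,"tz":-1.22,"wx":0,"wy":0,"wz":0,"hand":0},{"tx":0,"ty":0,"tz":-1.22,"wx":0,"wy":0,"wz":0,"hand":0},{"tx":0,"ty":0,"tz":-1.22,"wx":0,"wy":0,"wz":0,"hand":0}]'
```

```text
time_s: 2.9
position: [0.3863, -0.2704, 0.0625]
tcp_rot: [0.001, 0.987, 0.158, 0.001]
force: [-0.1, -2.6, 5.3]
opening: 0.0001
grasp_force: 2.5
```

```bash
python3 -m jog '[{"tx":0,"ty":0,"tz":0.3,"wx":0,"wy":0,"wz":0,"hand":0},{"tx":0,"ty":0,"tz":0.9,"wx":0,"wy":0,"wz":0,"hand":0},{"tx":0.4,"ty":0.1,"tz":1.2,"wx":0,"wy":0,"wz":0,"hand":0},{"tx":1.1,"ty":0.3,"tz":1.2,"wx":0,"wy":0,"wz":0,"hand":0},{"tx":1.8,"ty":0.45,"tz":1.2,"wx":0,"wy":0,"wz":0,"hand":0},{"tx":2.15,"ty":0.53,"tz":1.1,"wx":0,"wy":0,"wz":0,"hand":0},{"tx":2.15,"ty":0.53,"tz":0.8,"wx":0,"wy":0,"wz":0,"hand":0},{"tx":2.15,"ty":0.53,"tz":0.3,"wx":0,"wy":0,"wz":0,"hand":0},{"tx":2.15,"ty":0.53,"tz":0.2,"wx":0,"wy":0,"wz":0,"hand":0},{"tx":2.15,"ty":0.53,"tz":0.1,"wx":0,"wy":0,"wz":0,"hand":0},{"tx":2.15,"ty":0.53,"tz":0,"wx":0,"wy":0,"wz":0,"hand":0},{"tx":2.15,"ty":0.53,"tz":0,"wx":0,"wy":0,"wz":0,"hand":0},{"tx":2.15,"ty":0.53,"tz":0,"wx":0,"wy":0,"wz":0,"hand":0},{"tx":2.15,"ty":0.53,"tz":0,"wx":0,"wy":0,"wz":0,"hand":0},{"tx":2.15,"ty":0.53,"tz":0,"wx":0,"wy":0,"wz":0,"hand":0}]'
```

```text
time_s: 4.4
position: [0.4899, -0.2415, 0.0619]
tcp_rot: [-0.002, 0.988, 0.157, -0.002]
force: [-5.6, 4.6, 10.3]
opening: 0.0002
grasp_force: 4.8
```

```bash
python3 -m jog '[{"tx":0,"ty":0,"tz":0.3,"wx":0,"wy":0,"wz":0,"hand":0},{"tx":0,"ty":0,"tz":0.9,"wx":0,"wy":0,"wz":0,"hand":0},{"tx":0.4,"ty":0,"tz":1.2,"wx":0,"wy":0,"wz":0,"hand":0},{"tx":1.1,"ty":-0.1,"tz":1.2,"wx":0,"wy":0,"wz":0,"hand":0},{"tx":1.8,"ty":-0.2,"tz":1.2,"wx":0,"wy":0,"wz":0,"hand":0},{"tx":2.4,"ty":-0.24,"tz":1.2,"wx":0,"wy":0,"wz":0,"hand":0},{"tx":2.4,"ty":-0.24,"tz":1.1,"wx":0,"wy":0,"wz":0,"hand":0},{"tx":2.4,"ty":-0.24,"tz":0.8,"wx":0,"wy":0,"wz":0,"hand":0},{"tx":2.4,"ty":-0.24,"tz":0.4,"wx":0,"wy":0,"wz":0,"hand":0},{"tx":2.4,"ty":-0.24,"tz":0.2,"wx":0,"wy":0,"wz":0,"hand":0},{"tx":2.4,"ty":-0.24,"tz":0.1,"wx":0,"wy":0,"wz":0,"hand":0},{"tx":2.4,"ty":-0.24,"tz":0,"wx":0,"wy":0,"wz":0,"hand":0},{"tx":2.4,"ty":-0.24,"tz":0,"wx":0,"wy":0,"wz":0,"hand":0},{"tx":2.4,"ty":-0.24,"tz":0,"wx":0,"wy":0,"wz":0,"hand":0},{"tx":2.4,"ty":-0.24,"tz":0,"wx":0,"wy":0,"wz":0,"hand":0},{"tx":2.4,"ty":-0.24,"tz":0,"wx":0,"wy":0,"wz":0,"hand":0}]'
```

```text
time_s: 6.0
position: [0.6097, -0.2543, 0.0627]
tcp_rot: [-0.001, 0.988, 0.158, -0.002]
force: [-7.8, 2.3, 12.5]
opening: 0.001
grasp_force: 5.9
```

Forces at the same depth were near 5.3 N, middle 10.3 N and far 12.5 N, so the nearest foot is the softest. Next I'll hover over its tag.

```bash
python3 -m jog '[{"tx":0,"ty":0,"tz":0.4,"wx":0,"wy":0,"wz":0,"hand":0},{"tx":0,"ty":0,"tz":1.2,"wx":0,"wy":0,"wz":0,"hand":0},{"tx":-0.3,"ty":0,"tz":1.8,"wx":0,"wy":0,"wz":0,"hand":0},{"tx":-1,"ty":0.2,"tz":1.8,"wx":0,"wy":0,"wz":0,"hand":0},{"tx":-1.8,"ty":0.4,"tz":1.8,"wx":0,"wy":0,"wz":0,"hand":0},{"tx":-2.6,"ty":0.6,"tz":1.8,"wx":0,"wy":0,"wz":0,"hand":0},{"tx":-3.4,"ty":0.8,"tz":1.8,"wx":0,"wy":0,"wz":0,"hand":0},{"tx":-4,"ty":0.9,"tz":1.8,"wx":0,"wy":0,"wz":0,"hand":0},{"tx":-4.29,"ty":0.92,"tz":1.8,"wx":0,"wy":0,"wz":0,"hand":0},{"tx":-4.29,"ty":0.92,"tz":1.4,"wx":0,"wy":0,"wz":0,"hand":0},{"tx":-4.29,"ty":0.92,"tz":0.6,"wx":0,"wy":0,"wz":0,"hand":0},{"tx":-4.29,"ty":0.92,"tz":0.5,"wx":0,"wy":0,"wz":0,"hand":0},{"tx":-4.29,"ty":0.92,"tz":0.5,"wx":0,"wy":0,"wz":0,"hand":0},{"tx":-4.29,"ty":0.92,"tz":0.5,"wx":0,"wy":0,"wz":0,"hand":0}]'
python3 - <<'E'
from h import *
c=bot.camera('scene')['image'][200:345,260:440]
cv2.imwrite('pics/c4.png',cv2.resize(c[:,:,::-1],None,fx=4,fy=4,interpolation=cv2.INTER_CUBIC))
E
```

```text
time_s: 7.4
position: [0.3992, -0.2095, 0.0877]
tcp_rot: [0.0, 0.987, 0.158, 0.0]
force: [-0.2, -0.3, 0.1]
opening: 0.0006
grasp_force: 0.0
```

View pics/c4.png

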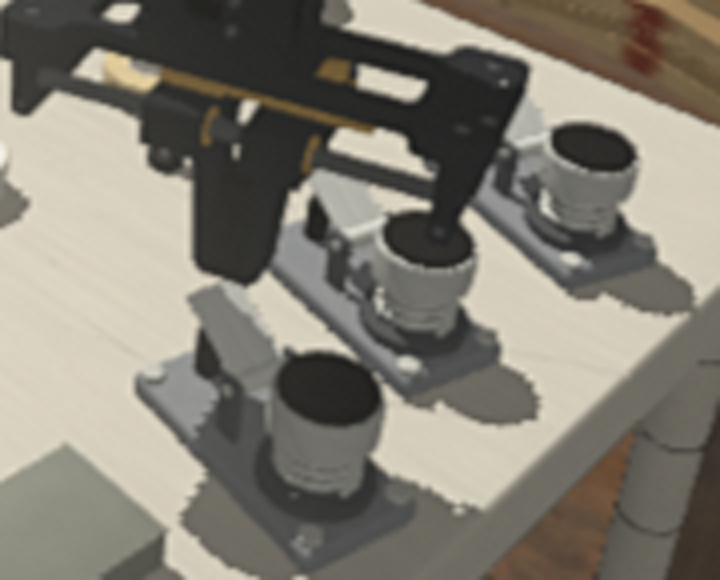

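The fingertip (225,280) is right over the near tag. I'll check the height of the gripper's lower corner (440,235) before going down.

```bash
python3 - <<'E'
from h import *
c=np.load('pics/sc3.png.npy',allow_pickle=True).item()
f=lambda p:(proj(c,p)-[260,200])*4
for z in (.1,.12,.137,.15): print(z,f((.428,-.298,z)),f((.434,-.319,z)))
print(f((.3992,-.2095,.0737)))
E
```

```text
0.1 [470.08187237 286.42511175] [529.42516625 306.66146761]
0.12 [478.82080571 242.9350046 ] [539.28271378 262.76798681]
0.137 [486.47308831 204.85271499] [547.91884665 224.31319556]
0.15 [492.46956843 175.01067903] [554.68911941 194.16666708]
[228.42891593 264.72936452]
```

```bash
python3 -m jog '[{"tx":0,"ty":0,"tz":-0.15,"wx":0,"wy":0,"wz":0,"hand":0},{"tx":0,"ty":0,"tz":-0.25,"wx":0,"wy":0,"wz":0,"hand":0},{"tx":0,"ty":0,"tz":-0.35,"wx":0,"wy":0,"wz":0,"hand":0},{"tx":0,"ty":0,"tz":-0.45,"wx":0,"wy":0,"wz":0,"hand":0},{"tx":0,"ty":0,"tz":-0.55,"wx":0,"wy":0,"wz":0,"hand":0},{"tx":0,"ty":0,"tz":-0.65,"wx":0,"wy":0,"wz":0,"hand":0},{"tx":0,"ty":0,"tz":-0.72,"wx":0,"wy":0,"wz":0,"hand":0},{"tx":0,"ty":0,"tz":-0.72,"wx":0,"wy":0,"wz":0,"hand":0},{"tx":0,"ty":0,"tz":-0.72,"wx":0,"wy":0,"wz":0,"hand":0},{"tx":0,"ty":0,"tz":-0.72,"wx":0,"wy":0,"wz":0,"hand":0}]'
```

```text
time_s: 8.45
position: [0.3984, -0.2088, 0.0517]
tcp_rot: [-0.0, 0.987, 0.158, -0.0]
force: [-2.8, 3.5, 11.5]
opening: 0.0006
grasp_force: 6.2
```

```bash
python3 -m jog '[{"tx":0,"ty":0,"tz":-0.02,"wx":0,"wy":0,"wz":0,"hand":0},{"tx":0,"ty":0,"tz":-0.02,"wx":0,"wy":0,"wz":0,"hand":0},{"tx":0,"ty":0,"tz":0.3,"wx":0,"wy":0,"wz":0,"hand":0},{"tx":0,"ty":0,"tz":1,"wx":0,"wy":0,"wz":0,"hand":0},{"tx":0,"ty":0,"tz":2,"wx":0,"wy":0,"wz":0,"hand":0},{"tx":0,"ty":0,"tz":2.5,"wx":0,"wy":0,"wz":0,"hand":0},{"tx":0,"ty":0,"tz":2.5,"wx":0,"wy":0,"wz":0,"hand":0},{"tx":0,"ty":0,"tz":2.5,"wx":0,"wy":0,"wz":0,"hand":0},{"tx":0,"ty":0,"tz":2.5,"wx":0,"wy":0,"wz":0,"hand":0},{"tx":0,"ty":0,"tz":2.5,"wx":0,"wy":0,"wz":0,"hand":0}]'
python3 - <<'E'
from h import *
c=bot.camera('scene')['image'][200:345,260:440]
cv2.imwrite('pics/c5.png',cv2.resize(c[:,:,::-1],None,fx=4,fy=4,interpolation=cv2.INTER_CUBIC))
E
```

```text
time_s: 9.45
position: [0.397, -0.2082, 0.1736]
tcp_rot: [-0.001, 0.987, 0.158, -0.002]
force: [-0.4, 0.1, -1.0]
opening: 0.0006
grasp_force: 0.0
```

View pics/c5.png

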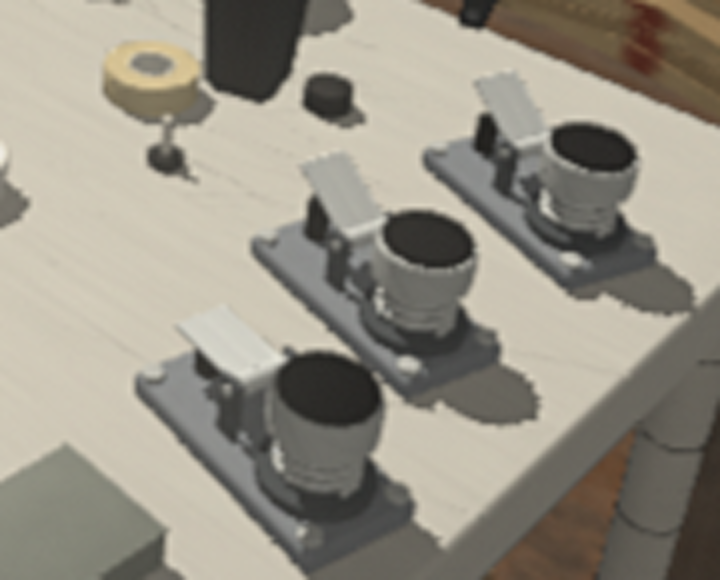

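The near tag (230,345) now lies level on its stop. The other two tags, at (340,190) and (510,105), are still up. The pads have sprung back and nothing has shifted, so I'm handing in.

```bash
python3 -c "
from cell import bot
print(bot.hand_in())"
```

```text
the job is handed in; nothing more can be done
None
```

I pressed all three pads from nearest to farthest (5.3, 10.3 and 12.5 N at the same depth), pushed down the tag of the softest foot, the nearest, left the other two tags up, and handed the job in; no verdict was returned.

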